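# Prop the spring-closing hatch of the accessory case and take out the green battery

### The arm

A 6-joint arm with a two-finger parallel gripper is mounted at the origin on the work surface; the furniture and walls round the work are solid. World frame = base frame: x ahead of the robot, y to its left, z up, the work surface at z = 0. Lengths are in mm, angles in rad, forces in N, time in s.
With the tool pointing down it reaches from about 350 to 800 mm from the base axis. Payload 7.3 kg.
Tool frame: the origin (TCP) lies between the finger pads; the fingertips stand 25 mm ahead of it and the grasp point (between the pads) lies 6 mm ahead of it; z points along the fingers, y is the line along which they close (so a half turn about z gives the same grasp; the last joint's range is limited). The gripper opens to 85 mm and grips with 20 to 120 N. Pads are 22 mm wide; open, the fingers measure 114 mm over their backs; the gripper's body (76 mm by 85 mm) begins 54 mm behind the grasp point. The pads swing forward as they close: fully open they stand 13 mm farther back than shut.
Start: joints at [-1.349, 0.342, 1.524, -0, 1.275, -0.146], TCP at [188.794, -489.901, 216.822] pointing down, gripper open.
Joint ranges: [-2.53, 2.53], [-0.77, 2.02], [0.04, 2.7], [-1, 4.14], [0.28, 2.66], [-3.11, 3.11]. Speed limits (rad/s): [2.57, 2.57, 3.14, 3.14, 3.14, 3.14].

### API

Orientations are given as a rotation vector (axis times angle).
In Python, from workcell import r gives the robot as it stands. Calls block until the motion is done:
- r.move_ptp(position, orientation): joint-space move of the TCP to a pose.
- r.move_l(position, attitude=None, max_speed=150, guard=None): straight line of the TCP; attitude=None keeps the orientation; max_speed is the mean speed in mm/s. With guard (N) it stops when the force on the tool has changed by that much, and returns True; else False.
- r.set_joints(angles): joint-space move.
- r.release() and r.grab(squeeze=None): open the fingers fully, or close them until they stop; squeeze is the grip in N (None keeps the last).
- r.pause(seconds).
- r.inverse_kinematics(position, orientation): joint angles nearest the present ones, or None.
- r.get_state(): the state.
- r.read_camera(name): name is "side" or "top"; returns a dict with "pixels" (480x640x3 uint8, red, green, blue), "K" (3x3 intrinsics, pixels), "R" (3x3) and "t" (3): a world point X has camera coordinates R X + t. Camera axes: x right, y down, z forward; pixel columns grow to the right and rows downward; lengths in mm; the calibration is good to about 2 mm. A picture is of the moment at which its call begins. There is no depth.
A pose or a line that the arm cannot do raises r.PlanningError and nothing moves.
- r.sign_off(): hands the job in; it is judged then, once.
Trained networks look in the newest picture that a camera, given by its name, has taken for a name from the list of things; names that differ only in an ending like _2 or _b are one class to them, and where a whole thing is asked for, a point or a joint stands for the part that bears it (a point fixed in the world has none). Each returns a list of dicts, best first, with "confidence" (0 to 1); they miss things now and then, are a little off and sometimes report something else, mostly with a low value. They report only what shows in the picture. A call takes as long as a camera call.
- r.recognise(camera, name): "box" ([left, top, right, bottom] in pixels, round what is visible of it).
The state is a dict: "clock": time; "joint_positions": joint angles; "joint_vel": joint speeds; "joint_torque": joint torques, N m; "ee_pos": TCP position; "orientation": TCP orientation; "force": force on the tool from outside, world axes, zero at the start; "ft_torque": the same for the moment, N m; "opening": finger opening in mm; "gripper_force": force on a finger pad.
Only numpy, scipy, OpenCV 4.12 (cv2) and the standard library are available. Lean on these libraries where they do the work, as an engineer would, in place of code of your own. Each camera call takes 0.05 s, during which the arm holds its last target. There are 200 camera calls.

### The job

Slide open the spring-closing hatch of the grey accessory case and prop it open with the red rubber wedge, laid lengthwise on the case's ledge between the orange end stop and the hatch's handle bar. Let go, then take the green-and-yellow battery out of the case and put it in the small wooden tray, with the wedge still holding the hatch open.

Things in the scene. Friction and masses are not known exactly. Their poses are not given: they have to be found in the camera images.
- case: Fixed grey case, sliding hatch on top, 250 (x) x 182 (y) x 68 mm; origin: centre of its underside; +x is the way the hatch opens. Well under the hatch: x -113 to 5, y -39 to 85 mm, floor 8 mm up, front wall 60 and sides 68 mm high. In it two batteries stand side by side along y, 60 mm apart, near x = -65 mm, a 16 mm high divider between them. Along its -y side runs a flat ledge.
- ledge_stop (a point): Fixed point on the ledge's centre line, on the ledge's top (68 mm above the worktop), at the inner (+x) face of the orange end stop, which rises 10 mm above the ledge and is 12 mm thick. Axes as the case's; the flat ledge runs from here to +x and is 46 mm wide.
- hatch (a joint): Hatch travel in m along the case's +x: 0 shut, at most 0.118. A spring pulls it shut with 4 N (shut) to 5 N (open); let go, it shuts at once. With the wedge lying between end stop and bar it rests at about 0.103.
- hatch_bar (a point): Moves with the hatch (flat aluminium panel, top 66 mm above the worktop). Middle of the near (-x) face of its upright black handle bar at the ledge's centre line, 84.5 mm above the worktop. The bar spans 71 to 98 mm above the worktop, is 14 mm thick and lies across the whole hatch and the ledge. Shut, this face is 2 mm past the end stop's inner face.
- wedge_center (a point): Loose red rubber doorstop wedge with a ribbed slope, 105 mm long (x), 34 mm wide (y, flat upright sides), 28 mm high at its +x end, 12 mm at its -x end, about 20 mm at the middle, about 0.1 kg. Lies on its flat base, long axis roughly along world x, thick end away from the robot. The point is at the middle of its length and width, 10 mm above its base.
- green_battery_center (a point): Green battery with a yellow end, 15 mm diameter, 50 mm tall, standing upright in the well of the case; the point is its centre, 25 mm up its length. A black-and-yellow battery of the same size stands beside it and stays there.
- tray: Fixed small open wooden tray, 110 (x) x 70 (y) x 18 mm high, walls and floor 4 to 5 mm thick; origin at the centre of its underside.
- monitor: Fixed obstacle: a large black screen standing on edge to the left of the work, 722 mm long (along its own y, about world x), 10 mm thick, from 130 to 546 mm above the worktop; origin under the middle of it, on the worktop. The work lies on its right (-y) side; an arm that starts on its left must fold up and pass over its top or round its near end.

How it is judged (in metres and radians):
On the way, in this order (a step that is already met when the one before it is completed fails the run):
1. the wedge alone holds the hatch open: it lies on the ledge, the hatch is open 90 mm or more, and the robot touches nothing (value of joint hatch above 0.09 m and y of wedge_center in the frame of case between -0.093 and -0.043 m and z of wedge_center in the frame of case below 0.095 m and contact force between each of the arm, the fingers and anything else below 0.2 N), for 0.3 s.
2. the green battery is lifted out of the well past the propped hatch (value of joint hatch above 0.09 m and z of green_battery_center in the frame of case above 0.1 m), for 0.1 s.
At the end, for the whole second after the job is handed in: The wedge lies on the ledge and keeps the hatch at least 90 mm open; the green battery rests inside the tray, standing or lying (its centre within the tray's outline and less than 40 mm above its underside) (value of joint hatch above 0.09 m and y of wedge_center in the frame of case between -0.093 and -0.043 m and z of wedge_center in the frame of case between 0.07 and 0.095 m and x of green_battery_center in the frame of tray between -0.053 and 0.053 m and y of green_battery_center in the frame of tray between -0.033 and 0.033 m and z of green_battery_center in the frame of tray below 0.04 m and linear speed of green_battery below 0.03 m/s); the robot touches nothing.
It also fails if it takes over 72 s, if anything falls off the work surface, if the arm or the gripper's body presses on something with over 40 N, if the wrist force passes 120 N, or if a joint passes its speed limit or range.

## Working session

There is one attempt and no reset: what is moved stays moved. The work goes in short steps, each a Python script; the robot and the scene stay as the last script left them, time stands still between calls to the robot, and variables do not carry over. Pictures are saved under pics/ and viewed, at most 10 in all, crops included, and the job is handed in when it is done.

```bash
mkdir -p pics
cat > /tmp/a.py <<'E'
from workcell import r
import cv2, numpy as np
for c in ("side","top"):
    p=r.read_camera(c); cv2.imwrite(f"pics/{c}0.png",p["pixels"][:,:,::-1])
    np.set_printoptions(precision=4,suppress=True)
    print(c,p["K"].tolist(),"\n",p["R"],p["t"], "cam pos",-p["R"].T@p["t"])
    for n in ("case","hatch","hatch_bar","wedge_center","green_battery_center","tray","monitor"):
        try: print(n,[(np.round(d["box"]).tolist(),round(d["confidence"],2)) for d in r.recognise(c,n)][:3])
        except Exception as e: print(n,e)
print(r.get_state())
E
python3 /tmp/a.py
```

```text
side [[528.7298047897099, 0.0, 328.47002847918156], [0.0, 528.7298047897099, 240.6934003934548], [0.0, 0.0, 1.0]] 
 [[ 0.3163  0.9487  0.0058]
 [ 0.4003 -0.1279 -0.9074]
 [-0.8601  0.2893 -0.4202]] [-127.3794 -134.9416 1399.5196] cam pos [1298.0028 -301.3206  466.3523]
case [([241.0, 225.0, 394.0, 358.0], 0.85)]
hatch [([242.0, 222.0, 360.0, 279.0], 0.72)]
hatch_bar [([239.0, 222.0, 364.0, 279.0], 0.69)]
wedge_center [([171.0, 266.0, 197.0, 297.0], 0.8)]
green_battery_center []
tray [([164.0, 316.0, 230.0, 379.0], 0.78)]
monitor []
top [[481.57098565473814, 0.0, 316.71233093882194], [0.0, 481.57098565473814, 241.1002053131567], [0.0, 0.0, 1.0]] 
 [[ 0.0062 -1.     -0.006 ]
 [-0.9859 -0.0051 -0.1672]
 [ 0.1672  0.0069 -0.9859]] [-54.7479 523.3815 992.1652] cam pos [ 350.4777  -58.9452 1065.3676]
case [([288.0, 159.0, 378.0, 279.0], 0.98)]
hatch [([293.0, 216.0, 382.0, 272.0], 0.83)]
hatch_bar [([296.0, 215.0, 379.0, 271.0], 0.79)]
wedge_center [([412.0, 261.0, 434.0, 312.0], 0.88)]
green_battery_center []
tray [([398.0, 171.0, 437.0, 220.0], 0.83)]
monitor []
{'clock': 0.8, 'joint_positions': array([-1.349 ,  0.3419,  1.5241, -0.    ,  1.2754, -0.146 ]), 'joint_vel': array([-0.0001,  0.0021, -0.0019,  0.0012,  0.    ,  0.0001]), 'joint_torque': array([  0.0029, -43.3518, -24.6266,   0.0002,  -0.    ,  -0.    ]), 'ee_pos': array([ 188.7902, -489.8986,  216.8533]), 'orientation': array([ 3.0885,  0.5744, -0.    ]), 'force': array([-0.6492, -0.5798,  0.4632]), 'ft_torque': array([-0.0561, -0.0283,  0.0351]), 'gripper_force': 0.0, 'opening': 85.11479030677526}
```

View pics/top0.png

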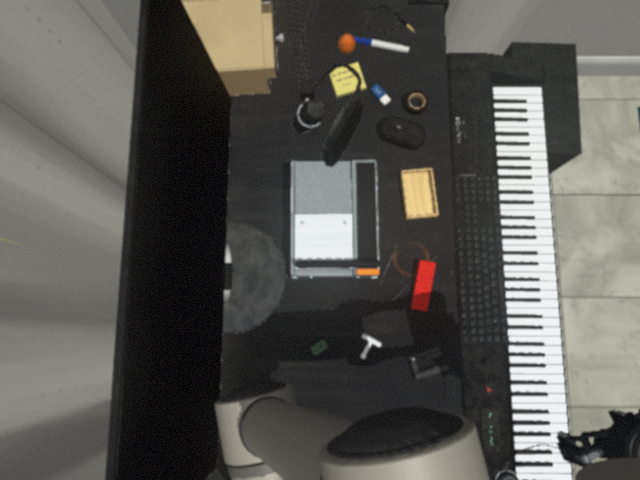

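View pics/side0.png

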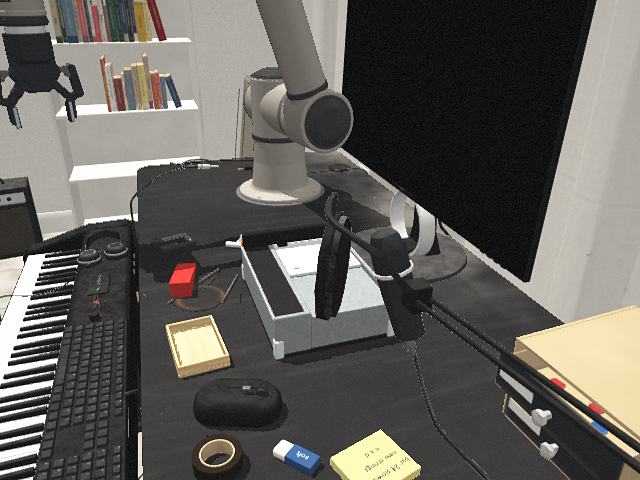

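The top view shows the case at about (291–379, 159–279), with the orange stop at (368, 271), the red wedge at (423, 286) and the tray at (419, 194). I'll zoom in to get accurate corners.

```bash
cat > h.py <<'E'
from workcell import r
import cv2, numpy as np
np.set_printoptions(precision=2,suppress=True)
def cam(c,f=None):
    p=r.read_camera(c)
    if f: cv2.imwrite(f,p["pixels"][:,:,::-1])
    return p
def back(p,uv,z):
    d=p["R"].T@np.linalg.inv(p["K"])@np.array([uv[0],uv[1],1.]); o=-p["R"].T@p["t"]
    return o+d*(z-o[2])/d[2]
def proj(p,X):
    c=p["K"]@(p["R"]@np.asarray(X,float)+p["t"]); return c[:2]/c[2]
def seg(p,lo,hi,roi):
    h=cv2.cvtColor(p["pixels"],cv2.COLOR_RGB2HSV); m=cv2.inRange(h,lo,hi); k=np.zeros_like(m); l,t,R,b=roi; k[t:b,l:R]=m[t:b,l:R]
    n,lab,st,ce=cv2.connectedComponentsWithStats(k); i=1+np.argmax(st[1:,4]); return (lab==i).astype(np.uint8)
E
cat > /tmp/a.py <<'E'
from h import *
p=cam("top")
for n,lo,hi,roi,z in (("wedge",(0,150,80),(7,255,255),(395,240,460,330),20),("orange",(7,130,80),(20,255,255),(345,255,395,285),78),("tray",(8,40,80),(28,255,255),(390,160,450,230),18)):
    m=seg(p,lo,hi,roi); pts=cv2.findNonZero(m); box=cv2.boxPoints(cv2.minAreaRect(pts))
    W=np.array([back(p,b,z) for b in box]); print(n,m.sum(),box.tolist(),"\n",W[:,:2].tolist(),W.mean(0), "edges",np.linalg.norm(W[1]-W[0]),np.linalg.norm(W[2]-W[1]))
cv2.imwrite("pics/z1.png",cv2.resize(p["pixels"][150:290,280:445,::-1],None,fx=4.2,fy=4.2,interpolation=cv2.INTER_CUBIC))
E
PYTHONPATH=. python3 /tmp/a.py
```

```text
Traceback (most recent call last):
  File "h.py", line 1, in <module>
    from workcell import r
ModuleNotFoundError: No module named 'workcell'
```

```bash
PYTHONPATH=.:$PYTHONPATH python3 /tmp/a.py
```

```text
wedge 873 [[409.2959899902344, 307.87200927734375], [418.2560119628906, 258.59197998046875], [436.2959899902344, 261.87200927734375], [427.3359680175781, 311.15203857421875]] 
 [[383.2503012202622, -251.43616614858223], [490.1177449348877, -273.7608047475882], [483.1129846169666, -312.8744377941212], [376.50724076248866, -289.9225668050932]] [ 433.25 -282.     20.  ] edges 109.17435603050231 39.735915205395216
orange 155 [[357.0, 268.0], [379.0, 268.0], [379.0, 275.0], [357.0, 275.0]] 
 [[462.15623333472774, -135.30501294880654], [462.4067944550279, -180.5695190557265], [447.96242889607515, -180.34706389649494], [447.70852444634886, -135.1927176590106]] [ 455.06 -157.85   78.  ] edges 45.26519959061707 14.446078453979462
tray 1754 [[398.99847412109375, 169.32022094726562], [433.50164794921875, 165.17984008789062], [439.667236328125, 216.55996704101562], [405.1640625, 220.70034790039062]] 
 [[693.6394405929308, -236.59063322915094], [703.7230434553503, -314.81325163516493], [584.7970978871671, -324.41266883140224], [575.0203446245971, -247.61041300509407]] [ 639.29 -280.86   18.  ] edges 78.86987433095018 119.31273754211618
```

View pics/z1.png

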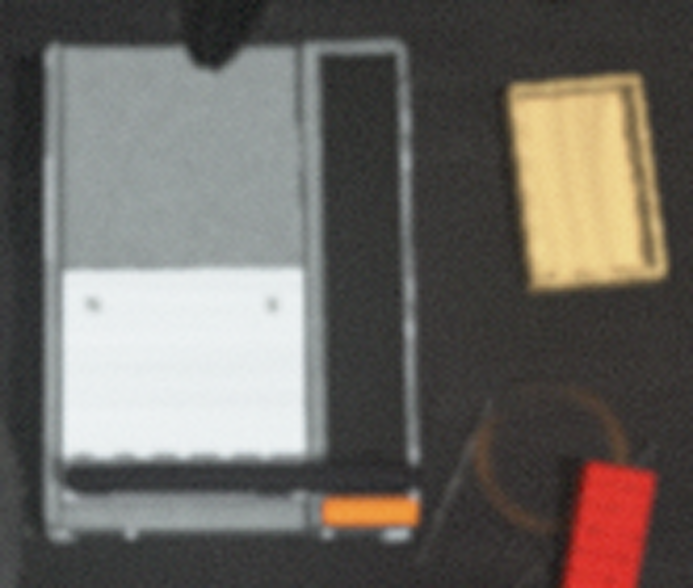

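```bash
cat >> h.py <<'E'
from scipy.optimize import minimize
def fit(obs,verts,x0):
    """obs: [(cam,mask)], verts Nx3 local; fits x,y,yaw by silhouette overlap (8x supersampled)"""
    S=8
    def cost(q,show=False):
        c,s=np.cos(q[2]/100),np.sin(q[2]/100); T=np.array([[c,-s,0],[s,c,0],[0,0,1]]); V=verts@T.T+[q[0],q[1],0]; tot=0
        for p,m in obs:
            uv=np.array([proj(p,v) for v in V]); ys,xs=np.nonzero(m); l,t=xs.min()-15,ys.min()-15; w,h=xs.max()-l+15,ys.max()-t+15
            a=np.zeros((h*S,w*S),np.uint8); hull=cv2.convexHull(((uv-[l,t]+.5)*S).astype(np.float32)); cv2.fillConvexPoly(a,hull.round().astype(np.int32),255)
            g=cv2.resize(a,(w,h),interpolation=cv2.INTER_AREA)/255.; tot+=np.abs(g-m[t:t+h,l:l+w]).sum()/m.sum()
        return tot
    o=minimize(cost,x0,method="Nelder-Mead",options=dict(initial_simplex=np.array(x0)+np.array([[0,0,0],[8,0,0],[0,8,0],[0,0,8]]),xatol=.05,fatol=1e-5))
    return np.array([o.x[0],o.x[1],o.x[2]/100]),o.fun
def boxv(lx,ly,h): return np.array([[sx*lx/2,sy*ly/2,z] for sx in(-1,1) for sy in(-1,1) for z in(0,h)])
WEDGE=np.array([[sx*52.5,sy*17,z] for sx,t in((-1,12),(1,28)) for sy in(-1,1) for z in(0,t)])
E
cat > /tmp/a.py <<'E'
from h import *
p=cam("top"); s=cam("side")
R,Y=((0,150,60),(7,255,255)),((8,40,60),(28,255,255))
mt,ms=seg(p,*R,(395,240,460,330)),seg(s,*R,(160,255,205,305)); print("px",mt.sum(),ms.sum())
for o in ([(p,mt)],[(s,ms)],[(p,mt),(s,ms)]): print("wedge",fit(o,WEDGE,[433,-282,-20]))
tt,ts=seg(p,*Y,(390,160,450,230)),seg(s,*Y,(155,305,240,385))
for o in ([(p,tt)],[(p,tt),(s,ts)]): print("tray",fit(o,boxv(110,70,18),[639,-280,8]))
C=np.array([[45,42],[406,40],[419,531],[46,531]])/4.2+[280-.4,150-.4]
W=np.array([back(p,c,68) for c in C]); print(W)
P,Q=boxv(250,182,0)[[5,7,3,1]][:,:2],W[:,:2]  # placeholder order fixed below
P=np.array([[125,91],[125,-91],[-125,-91],[-125,91]])
a=P-P.mean(0); b=Q-Q.mean(0); th=np.arctan2((a[:,0]*b[:,1]-a[:,1]*b[:,0]).sum(),(a*b).sum()); c=Q.mean(0)
print("case",c,th)
E
PYTHONPATH=.:$PYTHONPATH python3 /tmp/a.py
```

```text
px 905 754
wedge (array([ 432.48, -283.27,   -0.19]), np.float64(0.06887227819304517))
wedge (array([ 430.15, -282.45,   -0.18]), np.float64(0.04529567795287876))
wedge (array([ 431.36, -282.87,   -0.18]), np.float64(0.12977153157377963))
tray (array([ 640.08, -282.53,    0.1 ]), np.float64(0.11816115395237185))
tray (array([ 641.22, -281.38,    0.11]), np.float64(0.32617133889029426))
[[ 698.14    6.29   68.  ]
 [ 699.98 -179.54   68.  ]
 [ 446.82 -182.29   68.  ]
 [ 445.78    1.92   68.  ]]
case [572.68 -88.41] 0.01190448643314462
```

```bash
cat >> h.py <<'E'
from scipy.spatial.transform import Rotation as Ro
def down(yaw): return (Ro.from_euler("z",yaw)*Ro.from_euler("x",np.pi)).as_rotvec()
CASE=np.array([572.7,-88.4]); CY=0.010
def c2w(x,y): c,s=np.cos(CY),np.sin(CY); return CASE+[c*x-s*y,s*x+c*y]
def st():
    s=r.get_state(); print("clk %.1f"%s["clock"],s["ee_pos"],"F",s["force"],"op %.1f gf %.1f"%(s["opening"],s["gripper_force"]))
E
cat > /tmp/a.py <<'E'
from h import *
yaw=-.183; x,y=np.array([431.4,-282.9])+15*np.array([np.cos(yaw),np.sin(yaw)])
r.move_ptp([x,y,110],down(yaw)); st()
print(r.inverse_kinematics([x,y,60],down(yaw)))
r.move_l([x,y,55],max_speed=120)
hit=r.move_l([x,y,8],max_speed=30,guard=5); st(); print(hit)
z=r.get_state()["ee_pos"][2]+13
r.move_l([x,y,z],max_speed=60); r.grab(40); st()
r.move_l([x,y,z+90],max_speed=150); st()
cam("side","pics/s2.png"); p=cv2.imread("pics/s2.png"); cv2.imwrite("pics/s2z.png",cv2.resize(p[120:360,100:400],None,fx=2.6,fy=2.5))
E
PYTHONPATH=.:$PYTHONPATH python3 /tmp/a.py
```

```text
clk 2.2 [ 446.06 -286.41  110.32] F [-0.66 -0.67 -0.49] op 85.3 gf 0.0
[-0.71  0.53  1.71 -0.    0.9   1.04]
clk 4.6 [ 446.25 -285.73    8.17] F [-0.19 -0.85  0.37] op 85.5 gf 0.0
False
clk 5.7 [ 446.15 -285.67   21.18] F [ 0.45 -1.24 -0.58] op 0.0 gf 0.0
clk 6.5 [ 445.72 -285.25  110.51] F [-0.66  0.1  -0.27] op 0.3 gf 0.0
```

View pics/s2z.png

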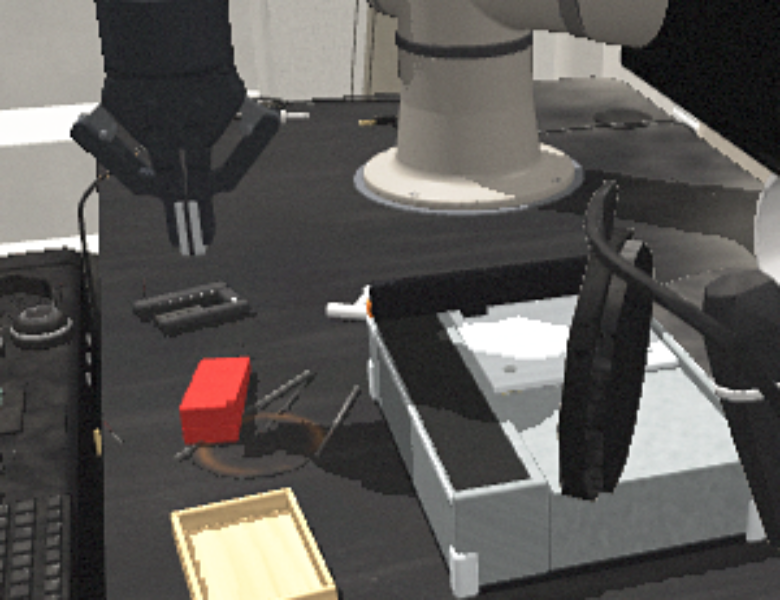

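```bash
cat > /tmp/a.py <<'E'
from h import *
p=cam("side"); t=cam("top","pics/t3.png")
for z in (85,91,110): print(z,proj(p,[445.7,-285.3,z]),proj(t,[445.7,-285.3,z]))
print("wedge",proj(p,[431.4,-282.9,10]), [proj(p,[x,y,z]).round(0).tolist() for x,y,z in ((480,-275,28),(480,-310,28),(480,-292,0))])
print(r.recognise("side","wedge_center"),r.get_state()["orientation"],r.get_state()["joint_positions"])
R=((0,150,60),(7,255,255)); ms=seg(p,*R,(150,240,240,320)); print(ms.sum(),cv2.boundingRect(ms))
cv2.imwrite("pics/t3z.png",cv2.resize(t["pixels"][220:400,330:500,::-1],None,fx=3.3,fy=3.3))
E
PYTHONPATH=.:$PYTHONPATH python3 /tmp/a.py
```

```text
85 [177.39 242.36] [431.01 276.06]
91 [176.99 239.15] [431.68 275.78]
110 [175.69 228.86] [433.88 274.86]
wedge [183.02 277.08] [[189.0, 280.0], [168.0, 283.0], [180.0, 296.0]]
[{'box': [169.9, 262.1, 198.3, 294.2], 'confidence': 0.96}] [-3.13  0.29  0.  ] [-0.71  0.46  1.66  0.    1.02  1.04]
757 (169, 263, 27, 35)
```

View pics/t3z.png

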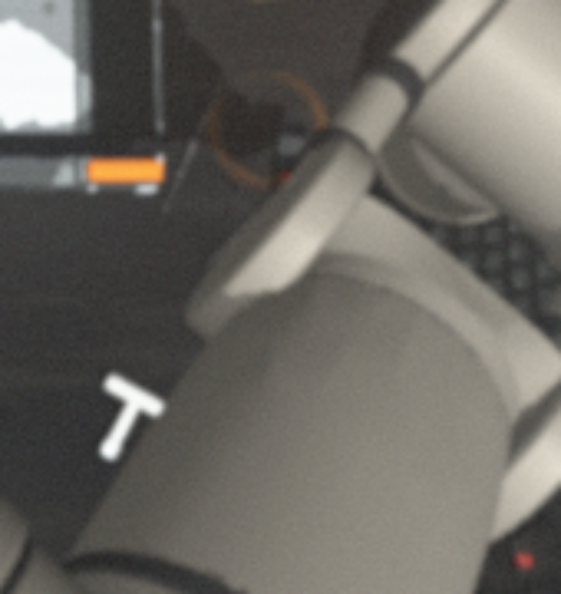

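```bash
cat > /tmp/a.py <<'E'
from h import *
p=cam("side")
T=np.array([188.8,-489.9,216.8]); Rm=Ro.from_rotvec([3.0885,.5744,0]).as_matrix()
for d in (-60,-25,0,12,25):
  print(d,[proj(p,T+Rm@[0,s*42.5,d]).round(1).tolist() for s in (-1,0,1)])
T=np.array([445.7,-285.3,110.5]); print("closed",[(d,proj(p,T-[0,0,d]).round(1).tolist()) for d in (-150,-100,-60,-25,0,25)])
a=cv2.imread("pics/side0.png")[20:170,0:140]; b=cv2.imread("pics/s2.png")[100:250,100:240]
cv2.imwrite("pics/cmp.png",cv2.resize(np.hstack([a,b]),None,fx=2.8,fy=2.8,interpolation=cv2.INTER_CUBIC))
E
PYTHONPATH=.:$PYTHONPATH python3 /tmp/a.py
```

```text
-60 [[66.1, 104.2], [41.8, 106.8], [16.3, 109.6]]
-25 [[69.8, 122.7], [46.0, 125.7], [20.9, 128.9]]
0 [[72.4, 135.5], [48.8, 138.9], [24.1, 142.3]]
12 [[73.6, 141.6], [50.2, 145.1], [25.6, 148.7]]
25 [[74.9, 148.1], [51.7, 151.7], [27.3, 155.5]]
closed [(-150, [164.5, 140.3]), (-100, [168.4, 171.2]), (-60, [171.4, 194.8]), (-25, [173.9, 214.8]), (0, [175.7, 228.6]), (25, [177.4, 242.1])]
```

View pics/cmp.png

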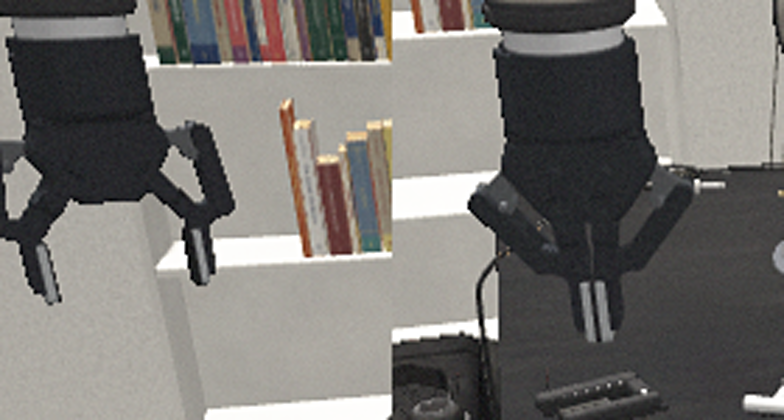

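The images show the fingertips about 38 mm short of where the stated tool frame puts them: open about 25 mm behind the TCP, closed about 13 mm behind. This also explains why the grasp closed above the wedge. I'll confirm by touching the table, then grasp with the correction.

```bash
cat > /tmp/a.py <<'E'
from h import *
yaw=-.183; x,y=np.array([431.4,-282.9])+15*np.array([np.cos(yaw),np.sin(yaw)])
r.release()
r.move_l([x,y,8],max_speed=150)
hit=r.move_l([x,y,-36],max_speed=30,guard=5); print(hit); st()
if hit:
    z=r.get_state()["ee_pos"][2]+13
    r.move_l([x,y,z],max_speed=60); r.grab(40); st()
    if r.get_state()["opening"]>20:
        r.move_l([x,y,z+100],max_speed=150); st()
p=cam("side","pics/s4.png"); cv2.imwrite("pics/s4z.png",cv2.resize(p["pixels"][150:330,120:300,::-1],None,fx=3.3,fy=3.3))
E
PYTHONPATH=.:$PYTHONPATH python3 /tmp/a.py
```

```text
True
clk 9.4 [ 446.03 -285.51  -27.65] F [-1.6   1.46  6.81] op 85.6 gf 3.5
clk 10.3 [ 446.21 -285.65  -14.68] F [0.58 0.39 1.22] op 33.4 gf 41.5
clk 11.1 [ 445.61 -285.18   84.54] F [-0.66 -0.01 -2.1 ] op 33.5 gf 41.2
```

View pics/s4z.png

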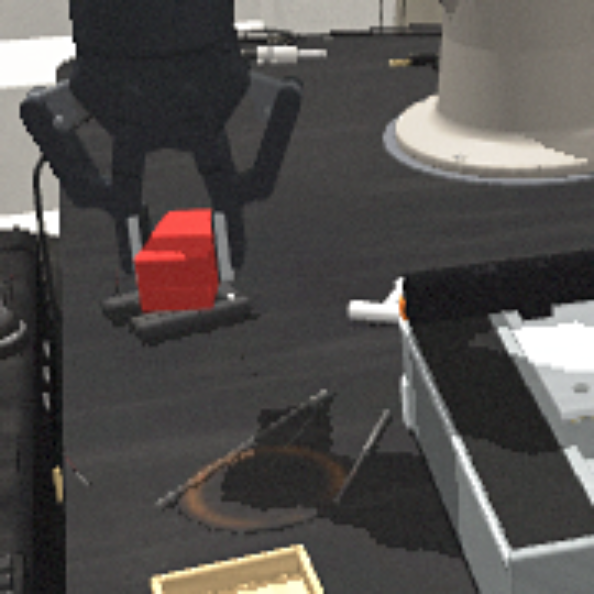

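The table touch confirms it: the open tips are 26.5 mm behind the TCP. The wedge is held square between the pads at about (175, 255) in the full side view. Next I'll use the wedge itself to push the bar open, then lower it behind the stop.

```bash
cat > /tmp/a.py <<'E'
from h import *
o=down(CY); u=np.array([np.cos(CY),np.sin(CY)])
a=c2w(-161,-68)
r.move_l([*a,92],attitude=o,max_speed=130); r.move_l([*a,67.3],max_speed=80); st()
b=a+u*28
hit=r.move_l([*b,67.3],max_speed=35,guard=3); st(); print("contact",hit)
if hit:
    q=r.get_state()["ee_pos"]; e=q[:2]+u*109.5; e=e-np.array([-u[1],u[0]])*np.dot(e-a,[-u[1],u[0]])
    r.move_l([*e,67.3],max_speed=70); st()
    p=cam("top","pics/t5.png"); cam("side","pics/s5.png")
    i=np.hstack([cv2.imread("pics/t5.png")[150:300,270:420],cv2.imread("pics/s5.png")[160:310,200:350]]); cv2.imwrite("pics/c5.png",cv2.resize(i,None,fx=2.6,fy=2.6))
E
PYTHONPATH=.:$PYTHONPATH python3 /tmp/a.py
```

```text
clk 12.8 [ 412.34 -158.23   67.13] F [-0.34  0.17 -0.74] op 33.5 gf 41.2
clk 13.3 [ 426.58 -157.7    67.05] F [-3.34 -1.44  0.31] op 33.1 gf 41.4
contact True
clk 15.1 [ 535.16 -156.43   66.76] F [-4.07  0.42 -2.68] op 33.6 gf 41.0
```

View pics/c5.png

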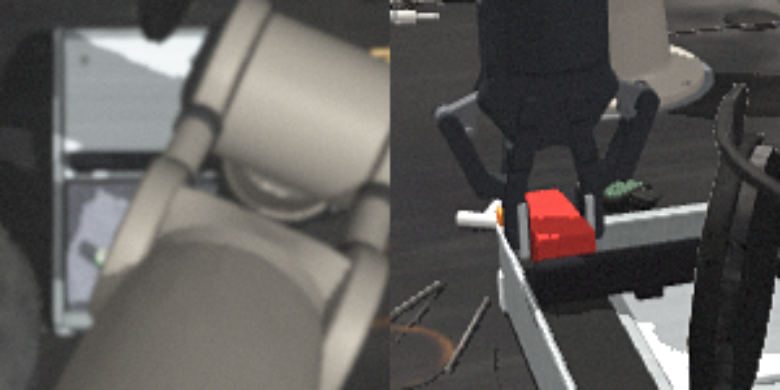

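The hatch is open: the bar is at full-image row ≈ 211 in the top view, and the wedge is against it in the side view. Next I'll lower and release.

```bash
cat > /tmp/a.py <<'E'
from h import *
q=r.get_state()["ee_pos"]
hit=r.move_l([q[0],q[1],52.5],max_speed=30,guard=10); print(hit); st()
r.release(); r.pause(.2); st()
q=r.get_state()["ee_pos"]
r.move_l([q[0],q[1],130],max_speed=120); r.pause(.35)
r.move_l([430,-330,180],max_speed=300); st()
p=cam("top","pics/t6.png"); s=cam("side","pics/s6.png")
for n in ("green_battery_center",): print([(np.round(d["box"],1).tolist(),round(d["confidence"],2)) for d in r.recognise("top",n)], [(np.round(d["box"],1).tolist(),round(d["confidence"],2)) for d in r.recognise("side",n)])
cv2.imwrite("pics/t6z.png",cv2.resize(p["pixels"][155:285,285:385,::-1],None,fx=4.5,fy=4.5,interpolation=cv2.INTER_CUBIC))
E
PYTHONPATH=.:$PYTHONPATH python3 /tmp/a.py
```

```text
True
clk 15.6 [ 534.71 -156.39   53.3 ] F [-1.22 -0.63  4.65] op 33.5 gf 42.0
clk 16.4 [ 532.92 -155.95   52.2 ] F [-0.56  0.44  0.71] op 85.2 gf 0.0
clk 18.4 [ 430.18 -328.95  179.53] F [ 0.22  0.78 -0.43] op 85.9 gf 0.0
[([309.1, 247.4, 315.8, 253.0], 0.52)] []
```

View pics/t6z.png

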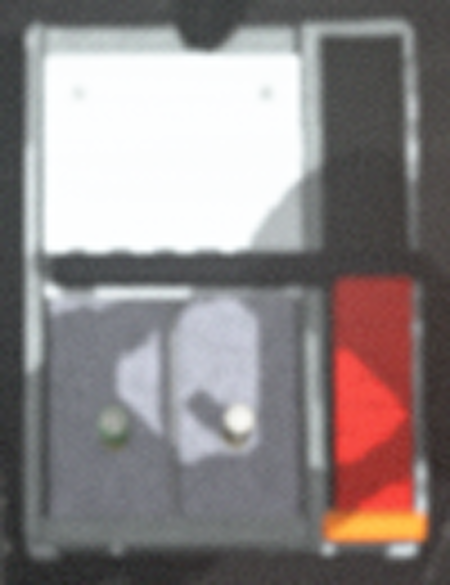

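```bash
cat > /tmp/a.py <<'E'
from h import *
p=cam("top"); 
for uv in ((111,419),(237,415)):
    px=np.array(uv)/4.5+[284.6,154.6]; print(px,back(p,px,58))
for n,w in (("L",c2w(-65,53)),("R",c2w(-65,-7))): print(n,w,[proj(p,[*w,z]).round(1).tolist() for z in (8,33,58)])
g=cv2.cvtColor(p["pixels"],cv2.COLOR_RGB2HSV)
print("H");print(g[243:257,304:318,0]);print("S");print(g[243:257,304:318,1]);print("V");print(g[243:257,304:318,2])
print("R HSV top",g[244:254,332:343].mean((0,1)));print(g[244:255,333:342,0]);print(g[244:255,333:342,1])
E
PYTHONPATH=.:$PYTHONPATH python3 /tmp/a.py
```

```text
[309.27 247.71] [507.02 -36.19  58.  ]
[337.27 246.82] [509.24 -95.45  58.  ]
L [507.17 -36.05] [[309.7, 251.1], [309.5, 249.4], [309.2, 247.6]]
R [507.77 -96.05] [[336.7, 251.0], [337.1, 249.3], [337.6, 247.5]]
H
[[109 120 110 110 109 113 108 117 114 114 114 116 113 112]
 [112 113 107 116 102 103 113 109 108 120 114 115 116 113]
 [114 114 110 101  90  78  68  77  99 108 111 118 113 118]
 [114 112 103  75  68  50  51  67  76 100 106 120 113 113]
 [111 108  90  78  56  38  35  45  56 100 102 120 113 113]
 [113 116  97  65  45  42  48  39  64  80 105 107 115 118]
 [111 112  90  63  46  39  45  45  53  73 105 120 106 120]
 [113 110 100  64  62  57  64  60  54  70 108 111 114 112]
 [111 112 107  68  62  60  60  58  58  60  94 114 113 110]
 [120 113 105  60  58  58  53  56  55  64 103 115 120 110]
 [109 117 111  78  45  45  40  41  44  80 116 120 117 110]
 [116 103 103 110  48  40  34  40  54 100 105 120 114 124]
 [113 113 110 113 108  60  35 135 135 114 116 109 107 116]
 [117 120 110 113 120 110 111 116 116 108 107 120 116 116]]
S
[[22 14 18 24 21 16 23 16 20 20 18 18 20 18]
 [21 18 18 1
[... 1496 characters left out ...]
  40  50 114 120]
 [107  98  30  23  23  20  23  36 120]
 [109 140  30  30  36  20  30  24  30]
 [110  30  38  35  36  20  38  36  15]
 [120  45  42  27  25  24  20  36 105]
 [120   0  21  25  23  34  30  30 116]
 [111  30  26  37  34  21  24   0 120]
 [117  20  21  22  21  24  25 129 114]
 [120 126   9  24  24  28  30 111 114]
 [114 112 113  18  26  10 120 117 116]]
[[24 19 15  9  8  9 12 14 14]
 [20 15 12  3  5  3  3  6 11]
 [14  7  3  5  4  3  4  6  4]
 [22  5  4  4  5  3  4  5  1]
 [12  2 10  7  5  3  4  5  3]
 [10  4  7 10  6  5  6  6  3]
 [10  6 13  8 11  8  8  1 10]
 [12 15 19 18 11 15  8  0 13]
 [13  5 27 33 26 25 11 10 14]
 [13  7 12 28 29 21  5 10 20]
 [19 15  6  8 13 10  7 15 13]]
```

The wedge props the hatch at crop (372, 400). The green battery is the left one, at px (309, 248), which gives world (507, -36) and matches the case model. I'll grasp it along x with the open tips kept just above the front wall.

```bash
cat > /tmp/a.py <<'E'
from h import *
x,y=504.8,-36.1
js=[(abs(j[5]),yw) for yw in (np.pi/2+CY,-np.pi/2+CY) if (j:=r.inverse_kinematics([x,y,150],down(yw))) is not None]; print(js)
o=down(min(js)[1])
r.move_ptp([430,-250,190],o)
r.move_l([x,y,150],max_speed=250); r.move_l([x,y,60],max_speed=120); st()
hit=r.move_l([x,y,35.5],max_speed=30,guard=4); print("hit",hit); st()
if not hit:
    r.grab(20); st()
    hit=r.move_l([x,y,27],max_speed=20,guard=45); print("slide",hit); st()
    r.grab(60); st()
E
PYTHONPATH=.:$PYTHONPATH python3 /tmp/a.py
```

```text
[(np.float64(0.23293281905761276), 1.5807963267948966), (np.float64(2.9086598345321804), -1.5607963267948965)]
clk 21.9 [505.32 -36.45  60.63] F [-0.68  0.1   0.28] op 85.4 gf 0.0
hit False
clk 22.9 [504.93 -36.14  35.61] F [-0.88 -0.54  0.16] op 85.8 gf 0.0
clk 23.4 [499.32 -36.    37.93] F [-24.13  -2.19  41.22] op 64.0 gf 20.5
slide True
clk 23.8 [504.18 -36.2   30.09] F [ 0.72  0.29 -0.35] op 32.6 gf 0.0
clk 24.1 [504.17 -36.21  30.38] F [ 0.2  -0.01  1.19] op 11.5 gf 58.1
```

```bash
cat > /tmp/a.py <<'E'
from h import *
q=r.get_state()["ee_pos"]
r.move_l([q[0],q[1],150],max_speed=80); st()
t=cam("top","pics/t8.png"); s=cam("side","pics/s8.png")
for c in ("top","side"):
  for n in ("green_battery_center","wedge_center"): print(c,n,[(np.round(d["box"],1).tolist(),round(d["confidence"],2)) for d in r.recognise(c,n)])
print("exp tip side",proj(s,[q[0],q[1],163]))
a=cv2.resize(s["pixels"][120:300,180:400,::-1],None,fx=1.8,fy=1.8); b=cv2.resize(t["pixels"][150:330,260:480,::-1],None,fx=1.8,fy=1.8)
cv2.imwrite("pics/c8.png",np.hstack([a,b]))
E
PYTHONPATH=.:$PYTHONPATH python3 /tmp/a.py
```

```text
clk 25.7 [503.89 -36.13 149.5 ] F [-0.   -0.41 -0.21] op 12.1 gf 58.1
top green_battery_center []
top wedge_center [([357.3, 214.9, 377.6, 266.3], 0.71)]
side green_battery_center []
side wedge_center [([243.6, 238.2, 276.9, 260.0], 0.98)]
exp tip side [327.68 195.15]
```

View pics/c8.png

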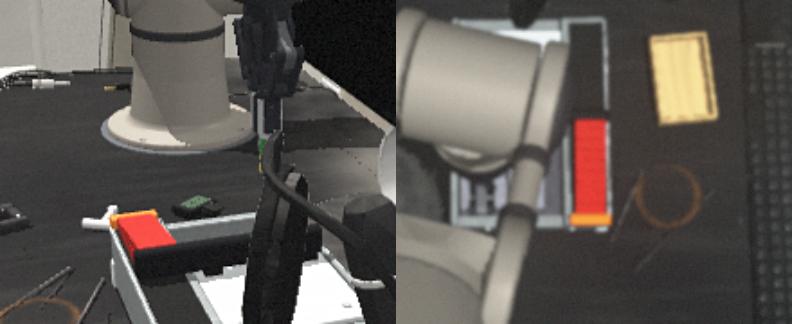

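The battery is held in the side view at crop (263, 150), and the wedge still props the hatch. Next I'll put the battery in the tray.

```bash
cat > /tmp/a.py <<'E'
from h import *
x,y=640.5,-282; o=down(np.pi/2+.1)
r.move_l([504,-60,190],max_speed=150); r.move_l([x,y,190],attitude=o,max_speed=150)
r.move_l([x,y,70],max_speed=120); hit=r.move_l([x,y,18],max_speed=20,guard=3); print("hit",hit); st()
s=cam("side","pics/s9.png")
print([(np.round(d["box"],1).tolist(),round(d["confidence"],2)) for d in r.recognise("side","green_battery_center")], "exp",proj(s,[x,y,5]),proj(s,[x,y,55]))
if hit and r.get_state()["ee_pos"][2]<45:
    r.release(); r.pause(.3); st(); r.move_l([x,y,90],max_speed=60); r.move_l([480,-330,200],max_speed=250); r.pause(.3)
    t=cam("top","pics/t9.png"); s=cam("side","pics/s9b.png")
    for c in ("top","side"):
      for n in ("green_battery_center","wedge_center","hatch_bar"): print(c,n,[(np.round(d["box"],1).tolist(),round(d["confidence"],2)) for d in r.recognise(c,n)])
    print("exp side",proj(s,[x,y,5]),proj(s,[x,y,55]),"top",proj(t,[x,y,5]),proj(t,[x,y,55])); st()
    g=seg(t,(35,60,30),(85,255,255),(380,150,460,240)); print("green",g.sum(),cv2.boundingRect(g))
E
PYTHONPATH=.:$PYTHONPATH python3 /tmp/a.py
```

```text
hit True
clk 31.4 [ 640.56 -282.09   26.31] F [-0.36  0.15  4.6 ] op 11.5 gf 58.8
[([186.5, 331.8, 202.3, 347.1], 0.65)] exp [195.55 346.43] [192.01 317.17]
clk 32.5 [ 639.88 -281.64   25.13] F [-0.99 -0.19 -0.14] op 85.4 gf 0.0
top green_battery_center [([417.0, 185.4, 428.4, 192.9], 0.53)]
top wedge_center [([357.6, 217.2, 378.3, 269.8], 0.59)]
top hatch_bar [([295.9, 166.5, 378.9, 225.9], 0.61)]
side green_battery_center [([186.0, 320.0, 202.5, 352.4], 0.52)]
side wedge_center [([252.2, 244.0, 381.5, 313.7], 0.66), ([245.7, 238.9, 278.2, 258.5], 0.58)]
side hatch_bar [([245.3, 239.6, 278.2, 259.5], 0.46)]
exp side [195.55 346.43] [192.01 317.17] top [418.63 193.72] [423.31 187.62]
clk 35.4 [ 480.02 -330.02  200.05] F [ 0.3  -0.85 -0.09] op 85.2 gf 0.0
green 14 (418, 190, 6, 4)
```

The battery is standing at the tray centre: both cameras match the expected projections. The wedge is still in place, and the robot is clear of everything.

```bash
python3 -c "
from workcell import r
print(r.sign_off())"
```

```text
the job is handed in; nothing more can be done
None
```

The job is handed in, though no verdict came back: at my last camera check the wedge was propping the hatch open, the green battery stood in the tray, and the arm was clear at about 35 s.

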